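# Nudge two hardness blocks into their recesses

## Task

Put the two round steel hardness reference blocks away in the green calibration board: with the fingertips, push each one across the deck and over the edge of the recess that fits it, large block into the large recess and small block into the small one, until it drops in and lies flat on the bottom. Only push or press the blocks; never lift them off the board or tip them over. Leave the loose metal samples round the board where they are.

Things in the scene. Friction and masses are not known exactly. Their poses are not given: they have to be found in the camera images.
- board: fixed flat green-painted metal board, 200 mm (its x) by 270 mm (its y), its level, lipless deck 18 mm above the worktop. Origin: centre of its underside; z up; +x points away from the robot (turned by up to 0.3 rad). The recesses are in its +x half; the blocks start loose on its -x half, in either order. Keep the arm clear of the tall instrument cabinet and the control unit at its right
- large_recess (a point): centre of the black floor of the large recess, a round pocket 64 mm across and 9 mm deep (floor 9 mm above the worktop, deck 18 mm), at x = +48 mm, y = +65 mm on the board; axes as the board's
- small_recess (a point): centre of the black floor of the small recess, a round pocket 54 mm across and 9 mm deep (floor 9 mm above the worktop, deck 18 mm), at x = +48 mm, y = -65 mm on the board; axes as the board's
- large_block: loose bright steel disc, 60 mm across, 15 mm thick, about 0.33 kg, lying flat on the deck; origin: centre of its underside, z up. Home in its recess it stands 6 mm proud of the deck. It slides under a few newtons and starts to tip into the recess when its centre is about 11 mm short of the recess centre
- small_block: loose bright steel disc, 50 mm across, 12 mm thick, about 0.18 kg, lying flat on the deck; origin: centre of its underside, z up. Home in its recess it stands 3 mm proud of the deck. It slides under a few newtons and starts to tip into the recess when its centre is about 10 mm short of the recess centre
- copper_standard: loose copper-brown cylinder, 45 mm across, 20 mm high, standing on the worktop just left of the board; a bystander. Origin: centre of its underside
- grey_standard: loose grey metal cylinder, 40 mm across, 26 mm high, standing on the worktop just left of the board; a bystander. Origin: centre of its underside
- coupon: loose steel plate, 36 x 40 x 6 mm, lying on the worktop in front of the board, to the right; a bystander. Origin: centre of its underside
Mind the look-alikes: they are no part of the job. Leave any turquoise look-alike of the small_block alone.

How it is judged (in metres and radians):
At the end, for the whole second after the job is handed in: The large block lies at rest, flat (within 0.05 rad) on the floor of the large recess (underside within 2 mm above it, centre within 5 mm of the recess centre), the small block likewise in the small recess; the three loose samples are within 20 mm of where they stood (horizontal distance between large_block and large_recess below 0.005 m and z of large_block in the frame of large_recess between -0.003 and 0.002 m and angle between each of large_block, small_block's own z axis and vertical below 0.05 rad and linear speed of each of large_block, small_block below 0.02 m/s and horizontal distance between small_block and small_recess below 0.005 m and z of small_block in the frame of small_recess between -0.003 and 0.002 m and distance of each of copper_standard, grey_standard, coupon from where it was at the start of the episode below 0.02 m); the robot touches nothing.
It fails at once if the large block is lifted off the board (underside centre more than 8 mm above the deck) (height (world z) of large_block above 0.026 m).
It fails at once if the small block is lifted off the board (underside centre more than 8 mm above the deck) (height (world z) of small_block above 0.026 m).
It fails at once if the large block is tipped over (more than 0.7 rad) (angle between large_block's own z axis and vertical above 0.7 rad).
It fails at once if the small block is tipped over (more than 0.7 rad) (angle between small_block's own z axis and vertical above 0.7 rad).
It fails at once if a loose sample beside the board is moved by more than 20 mm (distance of any of copper_standard, grey_standard, coupon from where it was at the start of the episode above 0.02 m).
It also fails if it takes over 58 s, if anything falls off the work surface, if the arm or the gripper's body presses on something with over 40 N, if the wrist force passes 120 N, or if a joint passes its speed limit or range.

## Robot

A 7-joint arm with a two-finger parallel gripper is mounted at the origin on a cart in front of the work surface, level with it; the furniture and walls round the work are solid. World frame = base frame: x ahead of the robot, y to its left, z up, the work surface at z = 0. Lengths are in mm, angles in rad, forces in N, time in s.
With the tool pointing down it reaches from about 350 to 900 mm from the base axis. Payload 7.2 kg.
Tool frame: the origin (TCP) lies on the centre line of the jaws, within the pads' length; the fingertips stand 17 mm ahead of it and the grasp point (between the pads) lies 2 mm behind it; z points along the fingers, y is the direction in which the jaws open and shut (so a half turn about z gives the same grasp; the last joint's range is limited). The gripper opens to 85 mm and grips with 20 to 120 N. Pads are 22 mm wide; open, the fingers measure 114 mm over their backs; the gripper's body (76 mm by 85 mm) begins 54 mm behind the grasp point. The pads swing forward as they close: fully open they stand 13 mm farther back than shut.
Start: joints at [1.058, 0.411, -0.013, 1.596, 0.006, 1.134, -0.082], TCP at [268.913, -564.194, 222.797] pointing down, gripper open.
Joint ranges: [-2.95, 2.95], [-0.29, 1.99], [-1.47, 1.44], [0.14, 2.54], [-1.03, 4.17], [0.13, 1.85], [-2.86, 2.86]. Speed limits (rad/s): [2.39, 2.39, 3.01, 3.01, 3.14, 3.14, 3.14].

## Interface

Orientations are given as a rotation vector (axis times angle).
In Python, from cell import get_state, read_camera, get_calibration, sign_off gives the robot as it stands. The module is installed in compiled form; this text tells all that it offers.
- The arm moves only by the tool drive_tool, never from a script. Its argument "commands" is text: rows parted by semicolons, each of 6 numbers parted by spaces: the shift along the tool's x, y, z in m, then the turn, a rotation vector about the tool's x, y, z in degrees. A call has 1 to 12 rows; each row is the pose to reach, as a shift and turn from the pose commanded when the call began, along the tool's axes at that moment; what a row does not reach only later rows make up. A row lasts 1/8 s, in which the tool goes at most 62.5 mm and 10.7 degrees, less where a joint would pass 70% of its speed; a pose out of reach is approached as far as the arm can. A call with a gripper value outside its range is refused whole. "hand" is the opening, from -1 (shut) to 1 (fully open), so that 0 is half open, set as the call begins (left out, the last holds). The fingers move at their own pace and stop on an object; "squeeze" is the grip in N (left out, the last holds). Time passes only in rows, so rows that repeat a pose let the fingers close. It gives the time, the measured TCP pose, the force and the opening at its end, in the units of the state.
- get_state(): the state, without advancing time (a new reading comes with each control period).
- read_camera(name): name is "scene" or "top" or "wrist"; returns the picture (400x640x3 uint8, blue, green, red); there is no depth.
- get_calibration(name): a dict with "vertical_fov" (degrees; the focal length in pixels is half the picture's height over the tangent of half this angle, whatever the lens; pixels are square), "cx", "cy" (the principal point, pixels), "rvec" (rotation vector, rad) and "tvec" (3), from world to camera coordinates, as OpenCV has them. Camera axes: x right, y down, z forward; pixel columns grow to the right and rows downward; lengths in mm; the calibration is good to about 2 mm. A picture is of the moment at which its call begins: read the wrist's pose just before it. get_calibration takes no time and is no camera call; for the wrist camera it gives the pose at the moment of the call.
- sign_off(): hands the job in, once; it reports no verdict.
The state is a dict: "t": time; "joints": joint angles; "dq": joint speeds; "joint_torque": joint torques, N m; "position": TCP position; "ee_rot": TCP orientation; "ft_force": force on the tool from outside, world axes, zero at the start; "ft_torque": the same for the moment, N m; "grip_width": finger opening in mm.
Only numpy, scipy, OpenCV 4.12 (cv2) and the standard library are available. Lean on these libraries where they do the work, as an engineer would, in place of code of your own. Each camera call takes 0.05 s, during which the arm holds its last target.

## Working session

There is one attempt and no reset: what is moved stays moved. The work goes in short steps, Python scripts to look and compute and a tool call to move; the robot and the scene stay as the last step left them, time stands still between calls to the robot, and variables do not carry over. Pictures are saved under pics/ and viewed, and the job is handed in when it is done.

Besides the shell and the picture viewer there is one more tool, called after "Emit:" by a JSON object that holds its "api" and its "payload". drive_tool: Moves the arm, as the interface text tells. Its arguments: {"type":"object","properties":{"commands":{"type":"string"},"hand":{"type":"number"},"squeeze":{"type":"number"}},"required":["commands"]}

```bash
mkdir -p pics
python3 - <<'E'
from cell import *
import cv2,numpy as np
s=get_state();print({k:np.round(v,3) for k,v in s.items()})
for n in("scene","top","wrist"):
    c=get_calibration(n);print(n,{k:np.round(v,3) for k,v in c.items()})
    cv2.imwrite(f"pics/{n}0.png",read_camera(n))
E
```

```text
{'t': np.float64(0.0), 'joints': array([ 1.058,  0.412, -0.013,  1.597,  0.006,  1.134, -0.082]), 'dq': array([-0.   , -0.001,  0.001, -0.   , -0.001,  0.   ,  0.   ]), 'joint_torque': array([-2.0000e-03, -6.0062e+01,  6.8100e-01, -2.9940e+01,  1.4000e-02,
        1.1000e-02, -0.0000e+00]), 'position': array([ 268.641, -563.722,  221.925]), 'ee_rot': array([-3.063e+00, -6.930e-01,  1.000e-03]), 'ft_force': array([ 0.404, -0.099, -0.448]), 'ft_torque': array([ 0.047, -0.01 , -0.017]), 'grip_width': np.float64(85.424)}
scene {'vertical_fov': np.float64(50.622), 'cx': np.float64(324.52), 'cy': np.float64(207.722), 'rvec': array([ 1.09 , -2.344,  1.074]), 'tvec': array([341.69 , 282.531, 768.002])}
top {'vertical_fov': np.float64(54.8), 'cx': np.float64(319.643), 'cy': np.float64(201.106), 'rvec': array([ 2.259, -1.91 ,  0.23 ]), 'tvec': array([-59.434, 530.514, 783.531])}
wrist {'vertical_fov': np.float64(58.533), 'cx': np.float64(323.27), 'cy': np.float64(199.254), 'rvec': array([-2.432,  1.535,  0.235]), 'tvec': array([-624.51 ,  -38.413,  379.145])}
```

View pics/scene0.png

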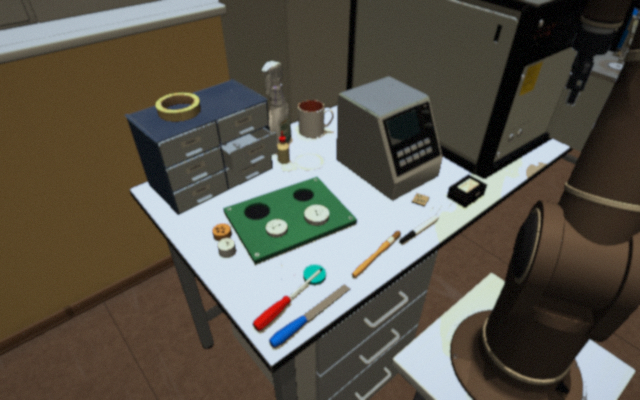

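View pics/top0.png

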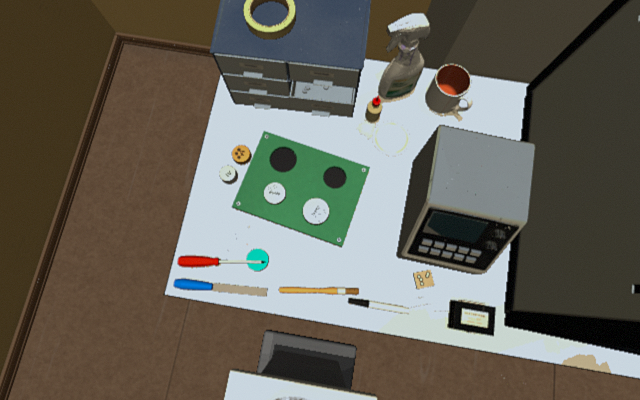

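View pics/wrist0.png

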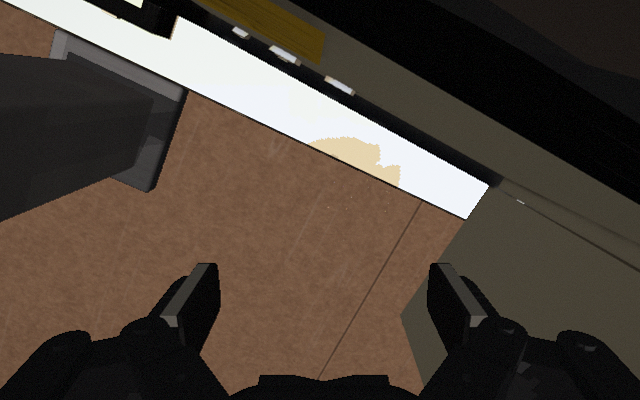

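The top view shows recesses at about (283,159) large and (335,177) small. The blocks are at about (274,193) small and (315,210) large, so they start in crossed order. The scene view agrees, and the turquoise look-alike lies off the board. Next I'll measure.

```bash
cat > h.py <<'E'
import cv2,numpy as np
from cell import *
def cal(n):
    c=get_calibration(n);f=200/np.tan(np.radians(c["vertical_fov"])/2)
    K=np.array([[f,0,c["cx"]],[0,f,c["cy"]],[0,0,1]]);R=cv2.Rodrigues(np.array(c["rvec"],float))[0];return K,R,np.array(c["tvec"],float).ravel()
def ray(c,uv,z):
    K,R,t=c;uv=np.atleast_2d(np.array(uv,float))
    d=(R.T@np.linalg.inv(K)@np.c_[uv,np.ones(len(uv))].T).T;o=-R.T@t
    return (o+d*((z-o[2])/d[:,2])[:,None])[:,:2]
def proj(c,P):
    K,R,t=c;p=(K@(R@np.atleast_2d(P).T+t[:,None])).T;return p[:,:2]/p[:,2:]
def circ(c,cnt,z):
    P=ray(c,cnt.reshape(-1,2),z).astype(np.float32)
    (x,y),a,b=cv2.fitEllipse(P);return np.round([x,y,a[0],a[1]],1)
E
cat > m.py <<'E'
from h import *
import sys
n,tag=sys.argv[1],sys.argv[2]
c=cal(n);im=read_camera(n);cv2.imwrite(f"pics/{n}{tag}.png",im)
hsv=cv2.cvtColor(im,cv2.COLOR_BGR2HSV)
g=cv2.inRange(hsv,(50,80,40),(80,255,200))
cs,_=cv2.findContours(g,cv2.RETR_EXTERNAL,cv2.CHAIN_APPROX_NONE)
b=max(cs,key=cv2.contourArea)
P=ray(c,b.reshape(-1,2),18).astype(np.float32)
r=cv2.minAreaRect(P);print("board",r);bx=cv2.boxPoints(r);print(np.round(bx,1).tolist())
m=np.zeros(g.shape,np.uint8);cv2.drawContours(m,[cv2.convexHull(b)],-1,255,-1)
for nm,mask,z in(("dark",cv2.inRange(hsv,(0,0,0),(180,255,60)),18),("bright",cv2.inRange(hsv,(0,0,110),(180,70,255)),30)):
    mask=cv2.bitwise_and(mask,m)
    for k in cv2.findContours(mask,cv2.RETR_EXTERNAL,cv2.CHAIN_APPROX_NONE)[0]:
        if cv2.contourArea(k)>100:
            k=cv2.convexHull(k)
            print(nm,k.reshape(-1,2).mean(0),circ(c,k,z))
E
python3 m.py top 1; python3 m.py scene 1
python3 - <<'E'
from h import *
c=cal("top")
print("copper,grey,coupon",ray(c,[(241,154),(229,174),(424,279)],20).round())
print("ctl unit top", [ray(c,[(441,126),(535,143),(508,225),(421,207)],z).round().tolist() for z in(100,200,300)],"base",ray(c,[(398,256),(486,272)],0).round())
print("drawer",ray(c,[(229,103),(354,114)],0).round())
s=cal("scene")
# triangulate features: ctrl unit top corners, drawer corners, cabinet edge, board corners
pt=[(421,207),(441,126),(535,143),(508,225)];ps=[(403,78),(343,99),(0,0),(0,0)]
def tri(a,b):
    X=cv2.triangulatePoints(c[0]@np.c_[c[1],c[2]],s[0]@np.c_[s[1],s[2]],np.array(a,float).reshape(2,1),np.array(b,float).reshape(2,1));return (X[:3]/X[3]).ravel().round()
print("unit topfrontleft",tri((430,207),(390,128)),tri((441,127),(337,97)), tri((535,143),(388,78)))
print("cab", tri((507,325),(491,172)))
E
```

```text
board ((570.7147216796875, 79.29637145996094), (267.6380920410156, 199.40994262695312), 79.60333251953125)
[[448.5, -34.29999923706055], [644.5999755859375, -70.30000305175781], [692.9000244140625, 192.89999389648438], [496.79998779296875, 228.89999389648438]]
dark [334.375  176.5625] [607.    6.7  50.6  51.7]
dark [281.94736842 160.36842105] [630.3 134.3  61.   61.5]
bright [315.11764706 209.82352941] [518.1  36.1  60.9  60.9]
bright [273.94117647 193.11764706] [543.5 136.7  50.   51.2]
board ((566.208984375, 81.63414001464844), (269.0410461425781, 206.22999572753906), 79.73474884033203)
[[440.79998779296875, -32.400001525878906], [643.7000122070312, -69.0999984741211], [691.5999755859375, 195.60000610351562], [488.70001220703125, 232.39999389648438]]
dark [315.         237.36363636] [469.6 108.5  11.4 289.2]
dark [258.38888889 210.72222222] [630.  134.4  59.2  61. ]
dark [303.63636364 194.81818182] [607.1   6.6  49.   50.6]
bright [275.30769231 226.30769231] [542.7 136.7  52.2  54.3]
bright [317.29411765 212.17647059] [519.8  33.5  62.7  64.9]
copper,grey,coupon [[ 625.  234.]
 [ 572.  251.]
 [ 407. -225.]]
ctl unit top [[[736.0, -206.0], [731.0, -412.0], [539.0, -364.0], [547.0, -182.0]], [[685.0, -180.0], [681.0, -359.0], [514.0, -317.0], [521.0, -159.0]], [[635.0, -153.0], [631.0, -307.0], [488.0, -271.0], [494.0, -135.0]]] base [[ 451. -166.]
 [ 448. -367.]]
drawer [[759. 298.]
 [782. -16.]]
unit topfrontleft [ 518. -186.  186.] [ 684. -177.  203.] [ 674. -355.  210.]
cab [ 333. -400.   55.]
```

Run:
```python
import cv2
a=cv2.imread("pics/top1.png")[110:300,180:560];cv2.imwrite("pics/topc.png",cv2.resize(a,None,fx=2.1,fy=2.1,interpolation=cv2.INTER_CUBIC))
a=cv2.imread("pics/scene1.png")[40:260,200:520];cv2.imwrite("pics/scc.png",cv2.resize(a,None,fx=2.4,fy=2.4,interpolation=cv2.INTER_CUBIC))
```

```text
(no output)
```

View pics/topc.png

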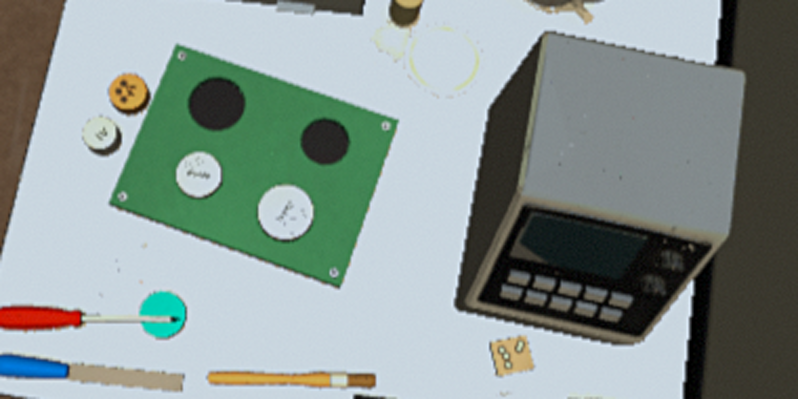

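View pics/scc.png

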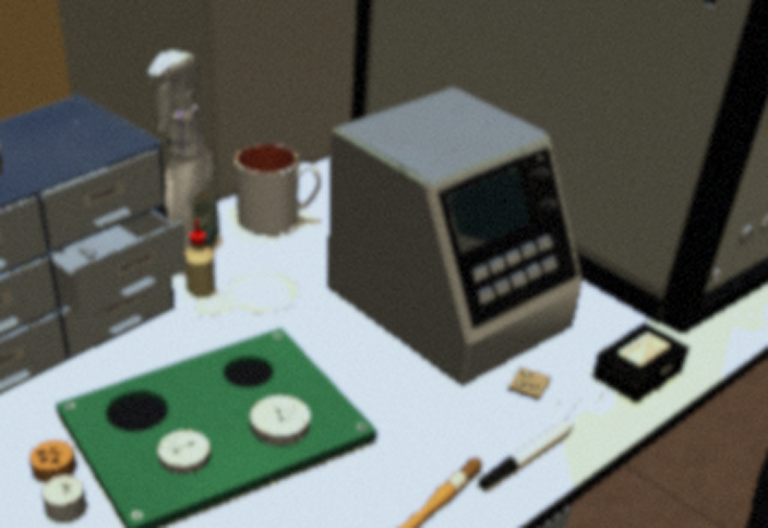

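Board centre is about (571,79), turned −0.18 rad. The recesses measure (630,134) and (607,7), within 1 mm of the positions predicted from the board. The blocks are at about (543,137) small and (518,36) large. Straight diagonal pushes clear the other block and the wrong recess in both cases. I'll push with the jaws about 30 mm open, so the two fingertips cradle each disc.

```bash
cat > w.py <<'E'
from h import *
from scipy.spatial.transform import Rotation as Ro
def shifts(wps):
    s=get_state();R0=Ro.from_rotvec(np.ravel(s["ee_rot"]));p=np.ravel(s["position"])
    for (x,y,z,yaw) in wps:
        d=R0.inv().apply(np.array([x,y,z])-p)
        c,sn=np.cos(yaw),np.sin(yaw)
        T=Ro.from_matrix(np.array([[c,sn,0],[sn,-c,0],[0,0,-1]]).astype(float))
        print((x,y,z,yaw),np.round(d/1000,4),"deg",np.round((R0.inv()*T).as_rotvec(degrees=True),2))
def st():
    s=get_state();R0=Ro.from_rotvec(np.ravel(s["ee_rot"])).as_matrix()
    print("t",round(float(s["t"]),2),"p",np.round(s["position"],1),"yaw",np.round(np.arctan2(R0[1,0],R0[0,0]),4),"zax",R0[:,2].round(4),"q",np.round(s["joints"],2),"F",np.round(s["ft_force"],1),"w",np.round(s["grip_width"],1))
E
python3 - <<'E'
from w import *
st()
shifts([(270,-400,240,.63),(350,-250,240,1.05),(430,0,240,1.57)])
K,R,t=cal("wrist");s=get_state();T=Ro.from_rotvec(np.ravel(s["ee_rot"])).as_matrix()
print("cam in tool",T.T@(-R.T@t-np.ravel(s["position"])),"\n",T.T@R.T)
E
```

```text
t 0.25 p [ 268.8 -564.   222.4] yaw 0.4448 zax [-4.e-04  7.e-04 -1.e+00] q [ 1.06  0.41 -0.01  1.6   0.01  1.13 -0.08] F [-0.4 -0.   0.1] w 85.5
(270, -400, 240, 0.63) [ 0.0716 -0.1475 -0.0175] deg [ -0.04  -0.   -10.61]
(350, -250, 240, 1.05) [ 0.2084 -0.2485 -0.0174] deg [-4.000e-02 -1.000e-02 -3.468e+01]
(430, 0, 240, 1.57) [ 0.3882 -0.4398 -0.0173] deg [-4.000e-02 -2.000e-02 -6.447e+01]
cam in tool [ 7.65839777e+01  1.65117001e-02 -1.50843722e+02] 
 [[ 4.58669692e-06 -9.54384497e-01 -2.98580359e-01]
 [ 9.99999704e-01 -2.25181513e-04  7.35133554e-04]
 [-7.68834844e-04 -2.98580274e-01  9.54384214e-01]]
```

Emit:
{"api": "drive_tool", "payload": {"commands": "0.036 -0.074 -0.017 0 0 -5; 0.072 -0.148 -0.017 0 0 -11; 0.105 -0.175 -0.017 0 0 -18; 0.140 -0.200 -0.017 0 0 -25; 0.175 -0.225 -0.017 0 0 -31; 0.208 -0.249 -0.017 0 0 -35; 0.240 -0.285 -0.017 0 0 -42; 0.275 -0.320 -0.017 0 0 -48; 0.310 -0.360 -0.017 0 0 -53; 0.350 -0.400 -0.017 0 0 -58; 0.388 -0.440 -0.017 0 0 -64; 0.388 -0.440 -0.017 0 0 -64", "hand": -0.29, "squeeze": 60}}

```text
t: 1.75
position: [430.6, 4.1, 240.1]
ee_rot: [-2.222, -2.22, -0.003]
ft_force: [-0.6, -1.0, -0.0]
grip_width: 30.1
```

Run:
```python
from w import *
st()
shifts([(530,165,240,2.02),(515,200,120,2.02)])
cv2.imwrite("pics/w2.png",read_camera("wrist"))
```

```text
t 1.75 p [430.6   4.1 240.1] yaw 1.5698 zax [ 0.0011  0.0015 -1.    ] q [ 0.45  0.1  -0.61  1.98  0.06  1.07 -0.18] F [-0.6 -1.  -0. ] w 30.1
(530, 165, 240, 2.02) [0.161  0.0992 0.0005] deg [  0.08  -0.07 -25.8 ]
(515, 200, 120, 2.02) [0.1958 0.0841 0.1205] deg [  0.08  -0.07 -25.8 ]
```

View pics/w2.png

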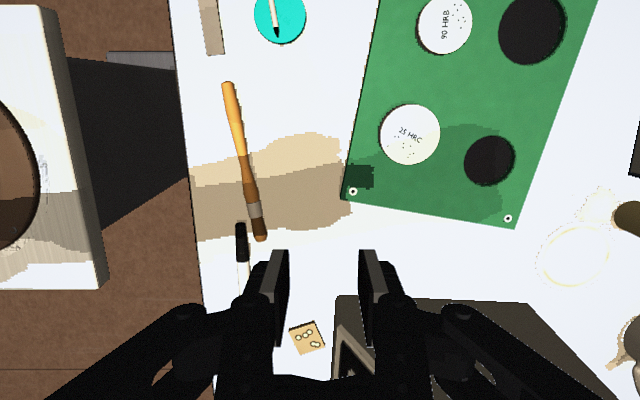

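The wrist view clearly shows the large block at (410,134), the small block at (444,25), the small recess at (490,160) and the large recess at (532,30). I'll measure these with it.

```bash
cat > mw.py <<'E'
from w import *
import sys
def meas(tag,n="wrist"):
    c=cal(n);im=read_camera(n);cv2.imwrite(f"pics/{tag}.png",im)
    hsv=cv2.cvtColor(im,cv2.COLOR_BGR2HSV)
    g=cv2.inRange(hsv,(50,80,30),(85,255,220))
    cs=cv2.findContours(g,cv2.RETR_EXTERNAL,cv2.CHAIN_APPROX_NONE)[0]
    b=max(cs,key=cv2.contourArea);m=np.zeros(g.shape,np.uint8);cv2.drawContours(m,[cv2.convexHull(b)],-1,255,-1)
    for nm,mask in(("dark",cv2.inRange(hsv,(0,0,0),(180,255,60))),("bright",cv2.inRange(hsv,(0,0,110),(180,70,255)))):
        mask=cv2.bitwise_and(mask,m)
        for k in cv2.findContours(mask,cv2.RETR_EXTERNAL,cv2.CHAIN_APPROX_NONE)[0]:
            if cv2.contourArea(k)>600:
                k=cv2.convexHull(k)
                edge=(k[...,1].min()<=1)
                for z in ((18,) if nm=="dark" else (21,24,30,33)):
                    print(nm,k.reshape(-1,2).mean(0).round(),"CUT" if edge else "","z",z,circ(c,k,z))
if __name__=="__main__":
    st();meas(sys.argv[1])
E
python3 mw.py w3
python3 - <<'E'
from w import *
c=cal("wrist");K,R,t=c;s=get_state();T=Ro.from_rotvec(np.ravel(s["ee_rot"])).as_matrix();p=np.ravel(s["position"])
for tz in(5,10,17):
  print(tz,[(T.T@(np.r_[ray(c,[uv],p[2]-tz)[0],p[2]-tz]-p)).round(1).tolist() for uv in((289,250),(274,250),(358,250),(374,250))])
E
```

```text
t 1.8 p [430.    1.4 239.8] yaw 1.5654 zax [-0.e+00  3.e-04 -1.e+00] q [ 0.45  0.1  -0.6   1.98  0.06  1.08 -0.18] F [-0.4 -1.5 -0.3] w 30.1
dark [491. 158.]  z 18 [606.5   6.3  53.1  53.7]
dark [531.  34.] CUT z 18 [629.9 133.5  62.2  63.6]
bright [412. 132.]  z 21 [520.   34.3  61.9  62.1]
bright [412. 132.]  z 24 [519.3  34.7  61.4  61.6]
bright [412. 132.]  z 30 [517.8  35.4  60.4  60.6]
bright [412. 132.]  z 33 [517.1  35.7  59.9  60.1]
bright [443.  26.] CUT z 21 [545.8 137.3  50.7  51.3]
bright [443.  26.] CUT z 24 [544.8 136.9  50.2  50.9]
bright [443.  26.] CUT z 30 [543.  135.9  49.4  50.1]
bright [443.  26.] CUT z 33 [542.  135.4  49.   49.7]
5 [[2.0, -16.1, 5.0], [2.0, -23.3, 5.0], [2.1, 17.0, 5.0], [2.1, 24.6, 5.0]]
10 [[-0.3, -16.6, 10.0], [-0.3, -24.0, 10.0], [-0.3, 17.5, 10.0], [-0.3, 25.4, 10.0]]
17 [[-3.7, -17.4, 17.0], [-3.7, -25.1, 17.0], [-3.7, 18.2, 17.0], [-3.7, 26.5, 17.0]]
```

Emit:
{"api": "drive_tool", "payload": {"commands": "0.040 0.030 0 0 0 -9; 0.080 0.050 0 0 0 -18; 0.120 0.070 0 0 0 -26; 0.155 0.080 0 0 0 -26; 0.180 0.082 0 0 0 -26; 0.196 0.084 0 0 0 -26; 0.196 0.084 0 0 0 -26; 0.196 0.084 0 0 0 -26"}}

```text
t: 2.85
position: [515.8, 193.5, 239.7]
ee_rot: [1.679, 2.655, -0.002]
ft_force: [-0.2, -0.1, 0.2]
grip_width: 30.3
```

```bash
python3 mw.py w4
```

```text
t 2.85 p [515.8 193.5 239.7] yaw 2.0138 zax [-1.0e-04 -1.2e-03 -1.0e+00] q [ 0.12  0.36 -0.73  1.72  0.26  1.16 -0.24] F [-0.2 -0.1  0.2] w 30.3
dark [325. 329.]  z 18 [606.8   6.7  53.3  53.7]
dark [263. 300.]  z 18 [520.3   1.9 103.9 152.2]
dark [389. 261.]  z 18 [638.1  95.8  73.4 155.2]
bright [323. 221.]  z 21 [544.9 132.9  50.4  50.6]
bright [323. 221.]  z 24 [544.4 133.9  50.   50.2]
bright [323. 221.]  z 30 [543.4 136.1  49.2  49.4]
bright [323. 221.]  z 33 [542.9 137.1  48.8  49. ]
```

View pics/w4.png

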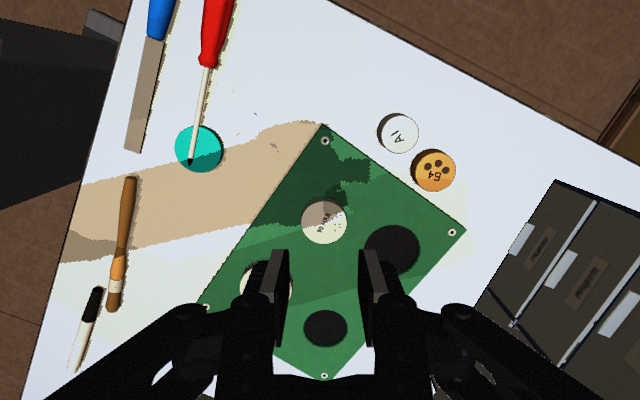

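Run:
```python
import cv2
a=cv2.imread("pics/w4.png")[235:345,240:400];cv2.imwrite("pics/c4.png",cv2.resize(cv2.convertScaleAbs(a,alpha=2.2,beta=20),None,fx=5,fy=5,interpolation=cv2.INTER_NEAREST))
from w import *
shifts([(523,177,100,2.025),(523,177,60,2.025)])
```

```text
(523, 177, 100, 2.025) [-0.0179 -0.0005  0.1398] deg [-0.02  0.06 -0.65]
(523, 177, 60, 2.025) [-0.0178 -0.0005  0.1798] deg [-0.02  0.06 -0.65]
```

View pics/c4.png

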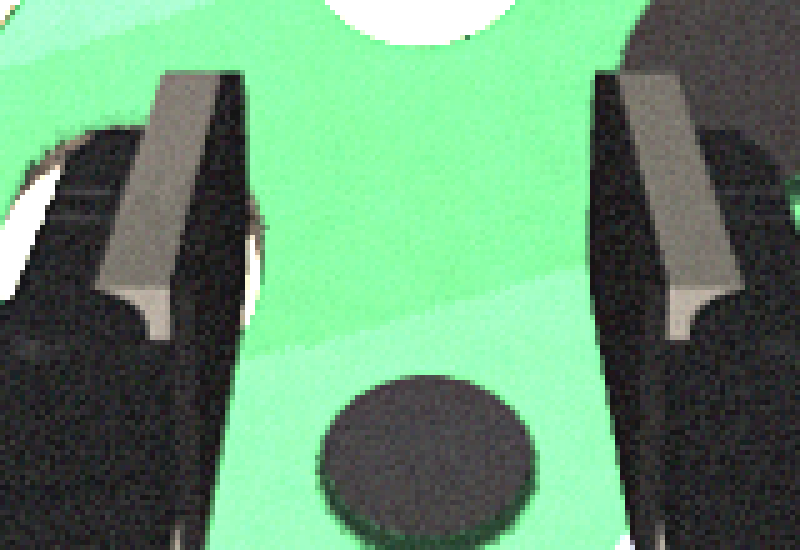

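The wrist crop puts the pad tips nearer the camera than the stated 17 mm ahead of the TCP. I'll settle the tip height by lowering onto the deck behind the small block while watching the force.

Emit:
{"api": "drive_tool", "payload": {"commands": "-0.018 0 0.040 0 0 -0.7; -0.018 0 0.090 0 0 -0.7; -0.018 0 0.130 0 0 -0.7; -0.018 0 0.160 0 0 -0.7; -0.018 0 0.180 0 0 -0.7; -0.018 0 0.190 0 0 -0.7; -0.018 0 0.195 0 0 -0.7; -0.018 0 0.195 0 0 -0.7; -0.018 0 0.195 0 0 -0.7"}}

```text
t: 4.03
position: [523.9, 179.2, 45.6]
ee_rot: [1.66, 2.666, 0.002]
ft_force: [1.1, -0.2, -0.6]
grip_width: 30.3
```

Run:
```python
from w import *
st()
a=read_camera("scene")[120:280,180:400];cv2.imwrite("pics/s5.png",cv2.resize(a,None,fx=3.6,fy=3.6,interpolation=cv2.INTER_CUBIC))
a=read_camera("wrist");cv2.imwrite("pics/w5.png",a)
c=cal("scene");print(proj(c,[(543.3,136.2,30),(523,177,30)]))
```

```text
t 4.03 p [523.9 179.2  45.6] yaw 2.0278 zax [ 1.3e-03  3.0e-04 -1.0e+00] q [ 0.04  0.59 -0.61  1.9   0.46  0.79 -0.37] F [ 1.1 -0.2 -0.6] w 30.3
[[276.08419001 226.00786024]
 [266.57360573 238.66766794]]
```

View pics/s5.png

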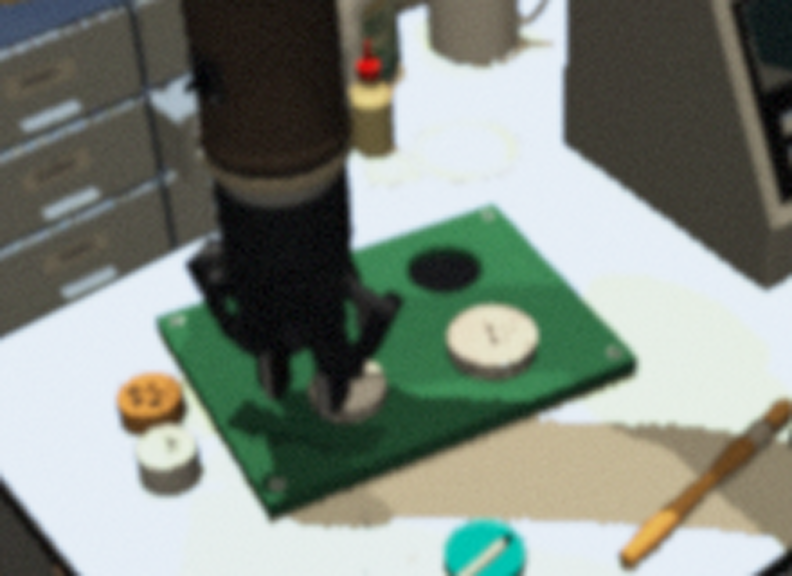

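View pics/w5.png

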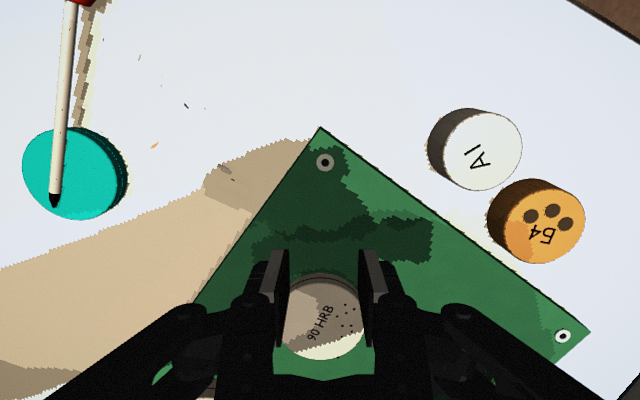

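In the scene and wrist views the tips still look well above the deck, with no contact yet. The open jaws straddle behind the small block. I'll lower in small steps.

Emit:
{"api": "drive_tool", "payload": {"commands": "0 0 0.002 0 0 0; 0 0 0.004 0 0 0; 0 0 0.006 0 0 0; 0 0 0.008 0 0 0; 0 0 0.008 0 0 0"}}

```text
t: 4.75
position: [523.2, 178.9, 36.5]
ee_rot: [-1.66, -2.667, 0.001]
ft_force: [0.7, -0.2, -0.4]
grip_width: 29.9
```

Emit:
{"api": "drive_tool", "payload": {"commands": "0 0 0.001 0 0 0; 0 0 0.002 0 0 0; 0 0 0.003 0 0 0; 0 0 0.003 0 0 0"}}

```text
t: 5.25
position: [523.3, 178.9, 33.7]
ee_rot: [-1.66, -2.667, 0.0]
ft_force: [0.1, -0.2, -0.4]
grip_width: 30.1
```

Emit:
{"api": "drive_tool", "payload": {"commands": "0 0 0.001 0 0 0; 0 0 0.002 0 0 0; 0 0 0.003 0 0 0; 0 0 0.003 0 0 0"}}

```text
t: 5.75
position: [523.3, 178.9, 30.7]
ee_rot: [-1.66, -2.667, 0.0]
ft_force: [-0.4, -0.5, 0.4]
grip_width: 30.3
```

Emit:
{"api": "drive_tool", "payload": {"commands": "0 0 0.001 0 0 0; 0 0 0.002 0 0 0; 0 0 0.003 0 0 0; 0 0 0.004 0 0 0; 0 0 0.004 0 0 0"}}

```text
t: 6.38
position: [523.3, 178.9, 26.7]
ee_rot: [-1.66, -2.667, 0.0]
ft_force: [0.9, 0.6, -0.9]
grip_width: 30.2
```

Emit:
{"api": "drive_tool", "payload": {"commands": "0 0 0.001 0 0 0; 0 0 0.002 0 0 0; 0 0 0.003 0 0 0; 0 0 0.003 0 0 0"}}

```text
t: 6.88
position: [523.3, 178.9, 23.7]
ee_rot: [-1.66, -2.667, 0.0]
ft_force: [-0.5, 0.2, -1.5]
grip_width: 30.3
```

Run:
```python
from w import *
st()
a=read_camera("scene")[160:260,220:350];cv2.imwrite("pics/s6.png",cv2.resize(a,None,fx=6,fy=6,interpolation=cv2.INTER_CUBIC))
```

```text
t 6.88 p [523.3 178.9  23.7] yaw 2.0278 zax [-2.e-04 -1.e-04 -1.e+00] q [ 0.02  0.62 -0.59  1.91  0.49  0.75 -0.39] F [-0.5  0.2 -1.5] w 30.3
```

View pics/s6.png

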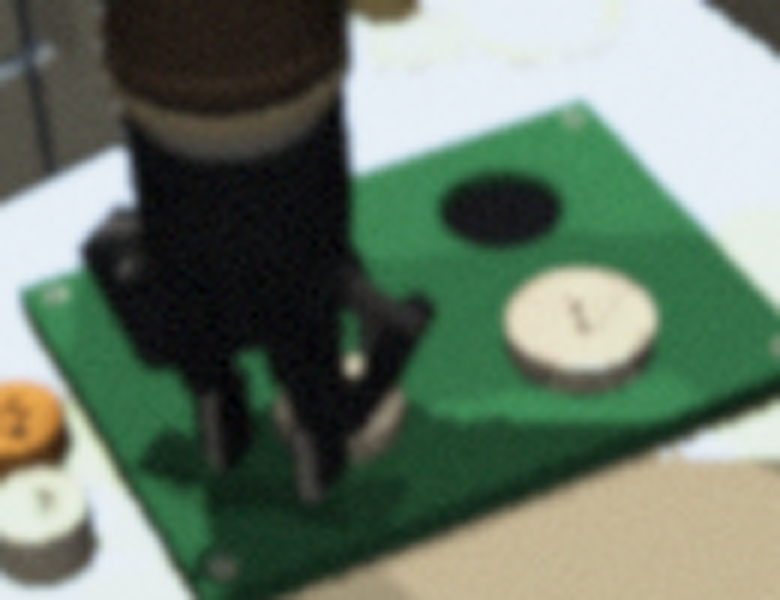

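Emit:
{"api": "drive_tool", "payload": {"commands": "0 0 0.001 0 0 0; 0 0 0.002 0 0 0; 0 0 0.003 0 0 0; 0 0 0.004 0 0 0; 0 0 0.004 0 0 0"}}

```text
t: 7.55
position: [523.3, 178.9, 19.7]
ee_rot: [-1.66, -2.667, 0.0]
ft_force: [-0.0, 0.6, 0.0]
grip_width: 30.2
```

Emit:
{"api": "drive_tool", "payload": {"commands": "0 0 0.001 0 0 0; 0 0 0.002 0 0 0; 0 0 0.003 0 0 0; 0 0 0.003 0 0 0"}}

```text
t: 8.05
position: [523.3, 178.9, 16.7]
ee_rot: [-1.66, -2.667, 0.0]
ft_force: [-0.4, -1.3, -0.4]
grip_width: 30.6
```

Emit:
{"api": "drive_tool", "payload": {"commands": "0 0 0.001 0 0 0; 0 0 0.002 0 0 0; 0 0 0.003 0 0 0; 0 0 0.003 0 0 0"}}

```text
t: 8.55
position: [523.3, 178.9, 13.7]
ee_rot: [-1.66, -2.667, 0.0]
ft_force: [0.1, -0.9, 0.1]
grip_width: 30.6
```

Run:
```python
from w import *
st()
a=read_camera("scene")[160:260,220:350];cv2.imwrite("pics/s7.png",cv2.resize(a,None,fx=6,fy=6,interpolation=cv2.INTER_CUBIC))
cv2.imwrite("pics/w7.png",read_camera("wrist"))
```

```text
t 8.55 p [523.3 178.9  13.7] yaw 2.0279 zax [-1.e-04 -1.e-04 -1.e+00] q [ 0.02  0.63 -0.58  1.92  0.5   0.74 -0.4 ] F [ 0.1 -0.9  0.1] w 30.6
```

View pics/s7.png

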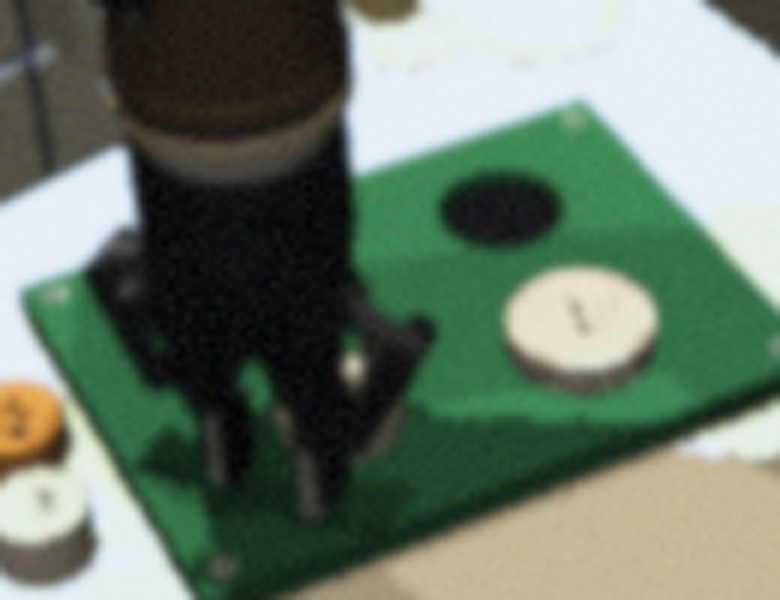

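View pics/w7.png

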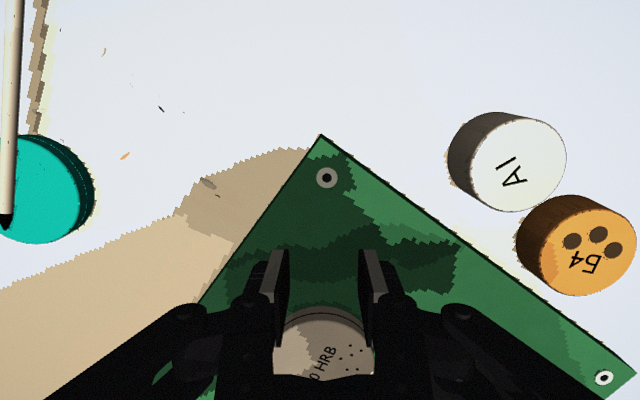

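Emit:
{"api": "drive_tool", "payload": {"commands": "0 0 0.001 0 0 0; 0 0 0.002 0 0 0; 0 0 0.002 0 0 0"}}

```text
t: 9.02
position: [523.3, 178.9, 11.7]
ee_rot: [-1.66, -2.667, 0.0]
ft_force: [0.3, -0.1, -0.5]
grip_width: 30.3
```

Emit:
{"api": "drive_tool", "payload": {"commands": "0 0 0.001 0 0 0; 0 0 0.002 0 0 0; 0 0 0.002 0 0 0"}}

```text
t: 9.4
position: [523.3, 178.9, 9.7]
ee_rot: [-1.66, -2.667, 0.0]
ft_force: [-0.9, -0.6, -1.2]
grip_width: 30.2
```

Run:
```python
from w import *
st()
a=read_camera("scene")[190:260,230:310];cv2.imwrite("pics/s8.png",cv2.resize(a,None,fx=8,fy=8,interpolation=cv2.INTER_CUBIC))
c=cal("scene");
for z in(18,22,26,30): print(z,(proj(c,[(523.3-sg*a*.9+b*.43,178.9-sg*a*.43-b*.9,z) for sg in(1,-1) for a in(15,21) for b in(-11,11)])-[230,190])*8)
```

```text
t 9.4 p [523.3 178.9   9.7] yaw 2.0278 zax [-2.e-04 -1.e-04 -1.e+00] q [ 0.01  0.64 -0.57  1.92  0.51  0.73 -0.4 ] F [-0.9 -0.6 -1.2] w 30.2
18 [[316.44960036 462.73864013]
 [354.59754944 412.09488397]
 [335.00530606 469.1805386 ]
 [372.93393139 418.34106303]
 [224.71763528 430.89247835]
 [263.93380947 381.21082213]
 [206.5778055  424.5949576 ]
 [246.00206196 375.10247937]]
22 [[315.36882706 452.89880155]
 [353.63723439 402.2719255 ]
 [333.97372076 459.3397298 ]
 [372.02166143 408.5166492 ]
 [223.39656161 421.05842811]
 [262.73868105 371.39599179]
 [205.20977733 414.76224741]
 [244.76103216 365.28944031]]
26 [[314.28207871 443.0045634 ]
 [352.67169372 392.39551469]
 [332.93642144 449.44441205]
 [371.10441795 398.6386745 ]
 [222.06825341 411.17052418]
 [261.53710975 361.52825026]
 [203.83427163 404.87579246]
 [243.51332448 355.42359798]]
30 [[313.18930561 433.05547333]
 [351.70088465 382.46521403]
 [331.89336048 439.49413121]
 [370.18216015 388.70669973]
 [220.73265109 401.22832297]
 [260.32904335 351.60716853]
 [202.45122693 394.9351509 ]
 [242.25888485 345.50452504]]
```

View pics/s8.png

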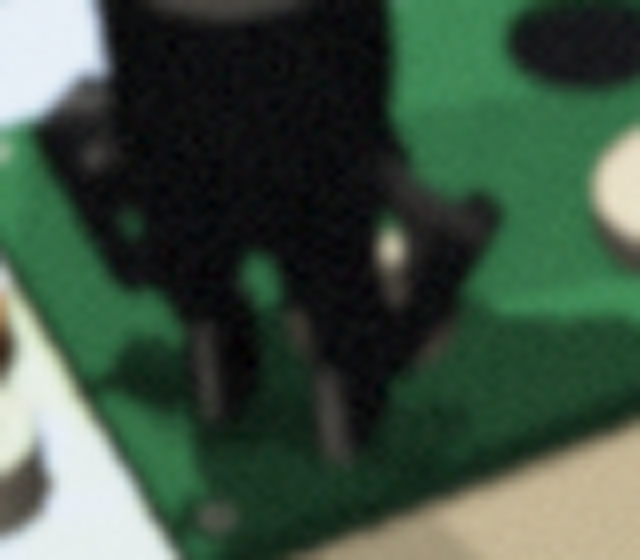

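The tips now sit about 21–22 mm up (roughly TCP z + 11.5), just above the deck and behind the small block. Now I'll push along tool −x: about 16 mm to contact and about 160 mm in all.

Emit:
{"api": "drive_tool", "payload": {"commands": "-0.005 0 0 0 0 0; -0.010 -0.001 0 0 0 0; -0.014 -0.001 0 0 0 0; -0.018 -0.001 0 0 0 0; -0.022 -0.001 0 0 0 0; -0.026 -0.001 0 0 0 0; -0.031 -0.001 0 0 0 0; -0.036 -0.001 0 0 0 0; -0.042 -0.001 0 0 0 0; -0.048 -0.001 0 0 0 0; -0.054 -0.001 0 0 0 0; -0.060 -0.001 0 0 0 0"}}

```text
t: 10.95
position: [549.1, 124.3, 9.8]
ee_rot: [1.66, 2.667, 0.0]
ft_force: [-0.3, 0.5, 0.9]
grip_width: 30.7
```

Run:
```python
from w import *
st()
cv2.imwrite("pics/w9.png",read_camera("wrist"));a=read_camera("top")[110:260,200:400];cv2.imwrite("pics/t9.png",cv2.resize(a,None,fx=3.5,fy=3.5,interpolation=cv2.INTER_CUBIC))
```

```text
t 10.95 p [549.1 124.3   9.8] yaw 2.0278 zax [ 0. -0. -1.] q [ 0.12  0.65 -0.57  1.9   0.51  0.74 -0.29] F [-0.3  0.5  0.9] w 30.7
```

View pics/w9.png

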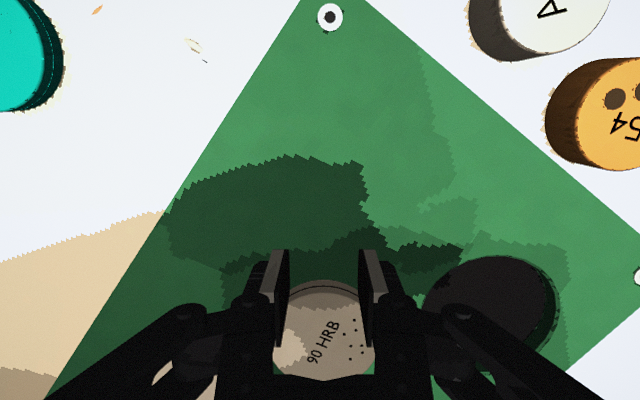

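View pics/t9.png

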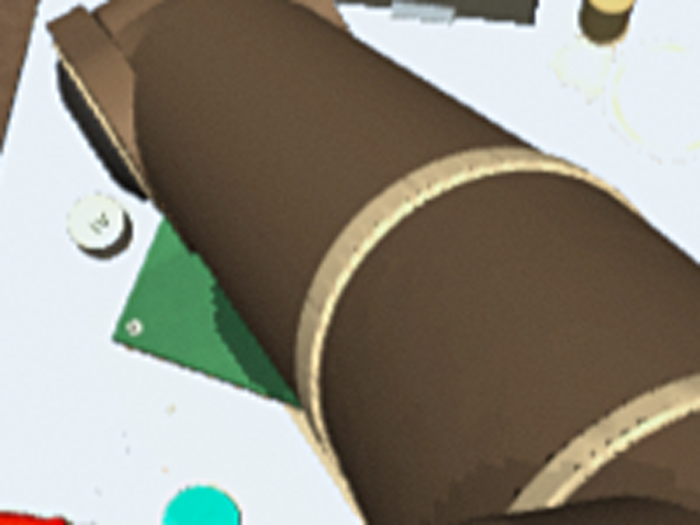

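The small block is cradled and sliding with the jaws, dead ahead. I'll keep pushing.

Emit:
{"api": "drive_tool", "payload": {"commands": "-0.005 0 0 0 0 0; -0.010 0 0 0 0 0; -0.015 0 0 0 0 0; -0.020 0 0 0 0 0; -0.025 0 0 0 0 0; -0.030 0 0 0 0 0; -0.035 0 0 0 0 0; -0.040 0 0 0 0 0; -0.045 0 0 0 0 0; -0.050 0 0 0 0 0; -0.055 0 0 0 0 0; -0.060 0 0 0 0 0"}}

```text
t: 12.55
position: [575.5, 70.5, 9.8]
ee_rot: [-1.66, -2.667, 0.0]
ft_force: [0.5, 1.3, 0.3]
grip_width: 30.4
```

Emit:
{"api": "drive_tool", "payload": {"commands": "-0.004 0 0 0 0 0; -0.008 0 0 0 0 0; -0.012 0 0 0 0 0; -0.016 0 0 0 0 0; -0.020 0 0 0 0 0; -0.024 0 0 0 0 0; -0.026 0 0 0 0 0; -0.028 0 0 0 0 0; -0.030 0 0 0 0 0; -0.032 0 0 0 0 0; -0.034 0 0 0 0 0; -0.034 0 0 0 0 0"}}

```text
t: 14.05
position: [590.6, 39.7, 9.8]
ee_rot: [1.661, 2.666, -0.0]
ft_force: [0.3, -0.4, 0.6]
grip_width: 30.4
```

Run:
```python
from w import *
st()
cv2.imwrite("pics/w10.png",read_camera("wrist"));a=read_camera("scene")[160:260,230:360];cv2.imwrite("pics/s10.png",cv2.resize(a,None,fx=6,fy=6,interpolation=cv2.INTER_CUBIC))
```

```text
t 14.05 p [590.6  39.7   9.8] yaw 2.0274 zax [ 2.e-04 -5.e-04 -1.e+00] q [ 0.26  0.69 -0.57  1.82  0.51  0.78 -0.12] F [ 0.3 -0.4  0.6] w 30.4
```

View pics/w10.png

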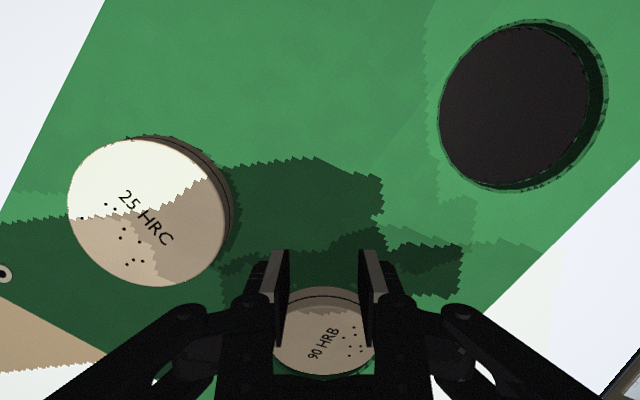

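View pics/s10.png

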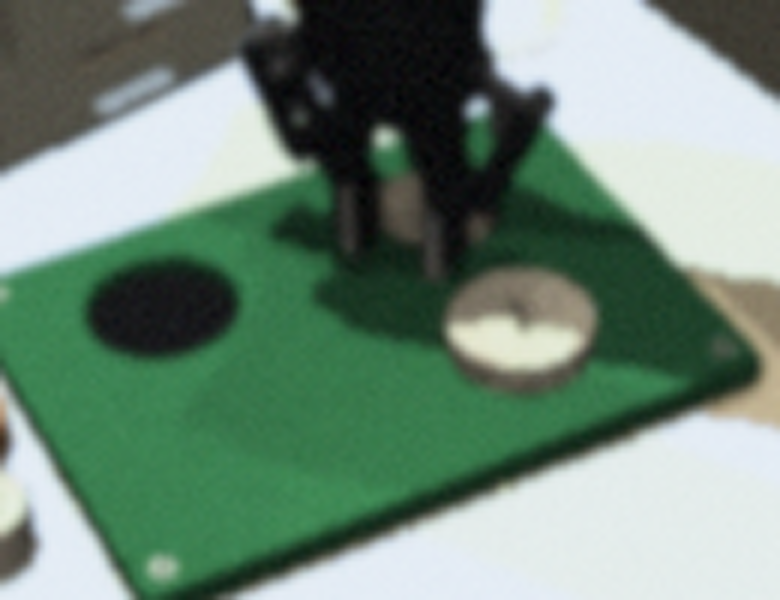

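The small block has started to tip into the recess. It's foreshortened in the wrist view, and about 6 mm remains. I'll push on gently.

Emit:
{"api": "drive_tool", "payload": {"commands": "-0.001 0 0 0 0 0; -0.002 0 0 0 0 0; -0.003 0 0 0 0 0; -0.004 0 0 0 0 0; -0.005 0 0 0 0 0; -0.006 0 0 0 0 0; -0.007 0 0 0 0 0; -0.007 0 0 0 0 0"}}

```text
t: 15.15
position: [593.6, 33.9, 9.8]
ee_rot: [1.661, 2.667, 0.0]
ft_force: [0.4, 0.8, 0.3]
grip_width: 30.3
```

Run:
```python
from w import *
st()
cv2.imwrite("pics/w11.png",read_camera("wrist"))
```

```text
t 15.15 p [593.6  33.9   9.8] yaw 2.0276 zax [ 2.e-04 -0.e+00 -1.e+00] q [ 0.27  0.69 -0.57  1.82  0.51  0.78 -0.11] F [0.4 0.8 0.3] w 30.3
```

View pics/w11.png

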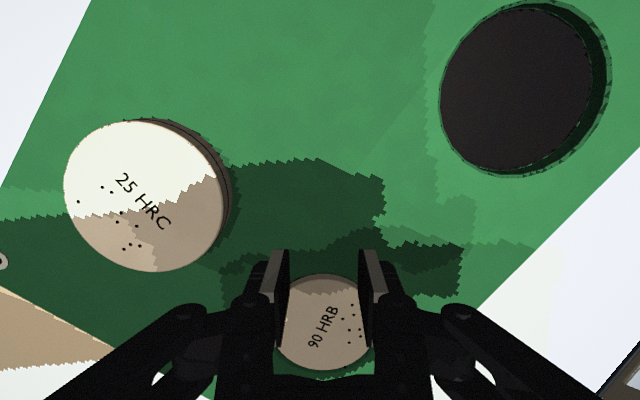

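The block appears to have dropped in. I'll retreat straight back, then up, and look.

Emit:
{"api": "drive_tool", "payload": {"commands": "0.004 0 0 0 0 0; 0.009 0 -0.010 0 0 0; 0.014 0 -0.040 0 0 0; 0.020 0 -0.080 0 0 0; 0.025 0 -0.130 0 0 0; 0.030 0 -0.180 0 0 0; 0.030 0 -0.200 0 0 0; 0.030 0 -0.200 0 0 0; 0.030 0 -0.200 0 0 0"}}

```text
t: 16.32
position: [579.6, 60.8, 209.0]
ee_rot: [-1.66, -2.666, 0.001]
ft_force: [-0.3, 0.2, -0.4]
grip_width: 30.1
```

```bash
python3 mw.py w12; python3 -c "
from w import *
shifts([(480,3,120,.717),(440,-30,240,.717)])"
```

```text
t 16.32 p [579.6  60.8 209. ] yaw 2.028 zax [-1.1e-03 -4.0e-04 -1.0e+00] q [ 0.33  0.44 -0.7   1.68  0.31  1.13  0.  ] F [-0.3  0.2 -0.4] w 30.1
dark [305. 222.]  z 18 [514.4  12.1 112.5 239.4]
dark [406. 126.]  z 18 [630.1 134.3  62.8  63.9]
bright [323. 227.]  z 21 [606.8   7.4  48.9  49.5]
bright [323. 227.]  z 24 [606.3   8.5  48.4  49. ]
bright [323. 227.]  z 30 [605.2  10.7  47.6  48.1]
bright [323. 227.]  z 33 [604.7  11.8  47.1  47.7]
bright [252. 167.]  z 21 [516.4  32.4  61.4  61.9]
bright [252. 167.]  z 24 [516.7  33.2  60.8  61.4]
bright [252. 167.]  z 30 [517.2  34.9  59.8  60.3]
bright [252. 167.]  z 33 [517.5  35.8  59.2  59.7]
(480, 3, 120, 0.717) [-0.0079 -0.1146  0.0888] deg [-1.100e-01  4.000e-02  7.511e+01]
(440, -30, 240, 0.717) [-0.0198 -0.1653 -0.0311] deg [-1.100e-01  4.000e-02  7.511e+01]
```

View pics/w12.png

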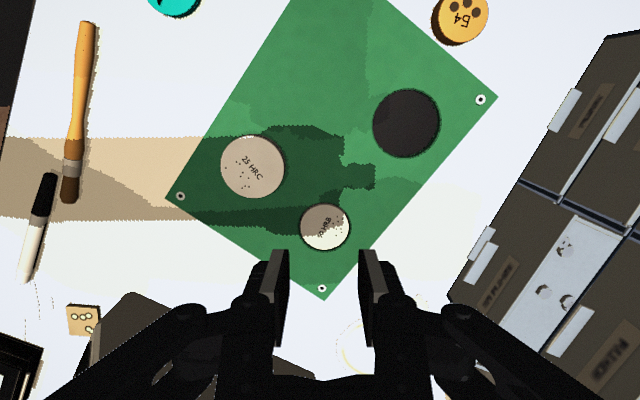

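The small block is home: centre (606.8, 7.4) at its seated height against the recess at (606.7, 6.6), and round in view. Now the large block. Its direction is (0.754, 0.657), so the tool yaw goes to 0.717.

Emit:
{"api": "drive_tool", "payload": {"commands": "-0.001 -0.015 0 0 0 10; -0.002 -0.030 0 0 0 20; -0.003 -0.045 0 0 0 30; -0.004 -0.060 0 0 0 40; -0.005 -0.075 0 0 0 50; -0.006 -0.090 0 0 0 60; -0.007 -0.105 0 0 0 70; -0.008 -0.115 0 0 0 75; -0.008 -0.115 0.030 0 0 75; -0.008 -0.115 0.060 0 0 75; -0.008 -0.115 0.089 0 0 75; -0.008 -0.115 0.089 0 0 75"}}

```text
t: 17.88
position: [478.3, 2.9, 118.3]
ee_rot: [-2.938, -1.105, 0.009]
ft_force: [0.7, -0.7, 0.1]
grip_width: 30.1
```

```bash
python3 mw.py w13; python3 -c "
from w import *
shifts([(480,3,50,.717),(480,3,10,.717)])"
```

```text
t 17.88 p [478.3   2.9 118.3] yaw 0.7191 zax [-6.1e-03  3.0e-04 -1.0e+00] q [ 0.27  0.33 -0.45  2.03  0.19  0.83 -1.15] F [ 0.7 -0.7  0.1] w 30.1
dark [329. 203.]  z 18 [472.7  -3.1  75.6 127.1]
dark [448.  46.]  z 18 [607.2   6.1  55.   55.2]
bright [327. 121.]  z 21 [516.8  34.9  62.1  62.8]
bright [327. 121.]  z 24 [517.   35.1  61.3  62.1]
bright [327. 121.]  z 30 [517.5  35.6  59.8  60.6]
bright [327. 121.]  z 33 [517.8  35.8  59.1  59.8]
bright [451.  51.]  z 21 [606.6   7.5  49.3  49.5]
bright [451.  51.]  z 24 [605.8   8.1  48.7  48.9]
bright [451.  51.]  z 30 [604.1   9.2  47.6  47.7]
bright [451.  51.]  z 33 [603.2   9.7  47.   47.1]
(480, 3, 50, 0.717) [0.0005 0.0006 0.0697] deg [-0.15  0.14  0.13]
(480, 3, 10, 0.717) [0.0006 0.0007 0.1097] deg [-0.15  0.14  0.13]
```

View pics/w13.png

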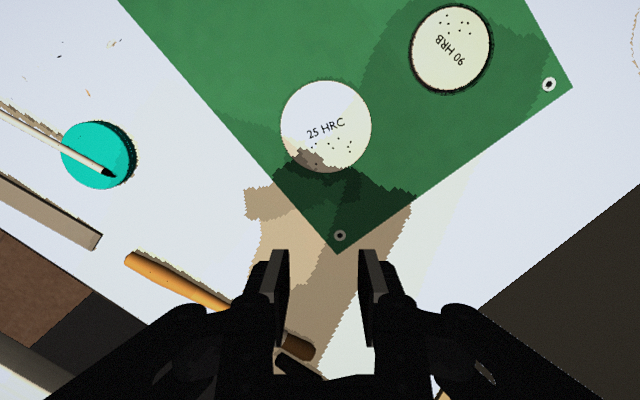

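The small block's rim shows an even dark ring all round. The large block lies straight ahead with 1 mm lateral offset. I'll lower, then push: about 14 mm to contact and about 164 mm in all.

Emit:
{"api": "drive_tool", "payload": {"commands": "0 0.001 0.030 -0.15 0.15 0; 0 0.001 0.060 -0.15 0.15 0; 0 0.001 0.085 -0.15 0.15 0; 0 0.001 0.098 -0.15 0.15 0; 0 0.001 0.104 -0.15 0.15 0; 0 0.001 0.108 -0.15 0.15 0; 0 0.001 0.108 -0.15 0.15 0; 0 0.001 0.108 -0.15 0.15 0"}}

```text
t: 18.92
position: [481.6, 2.2, 13.3]
ee_rot: [2.939, 1.104, 0.007]
ft_force: [0.2, -0.4, -0.8]
grip_width: 29.9
```

Run:
```python
from w import *
st()
a=read_camera("scene")[160:260,250:380];cv2.imwrite("pics/s14.png",cv2.resize(a,None,fx=6,fy=6,interpolation=cv2.INTER_CUBIC))
s=get_state();p=np.ravel(s["position"])[:2];R=Ro.from_rotvec(np.ravel(s["ee_rot"])).as_matrix()
for P in((517.7,35.8),(630.1,134.3)): d=np.array(P)-p;print(d@R[:2,0],d@R[:2,1])
```

```text
t 18.93 p [481.6   2.2  13.3] yaw 0.7187 zax [ 4.6e-03 -4.0e-04 -1.0e+00] q [ 0.2   0.5  -0.38  2.1   0.33  0.59 -1.26] F [ 0.2 -0.4 -0.8] w 29.9
49.25878436334014 -1.503063629195797
198.7103018118409 -1.6278095880430565
```

View pics/s14.png

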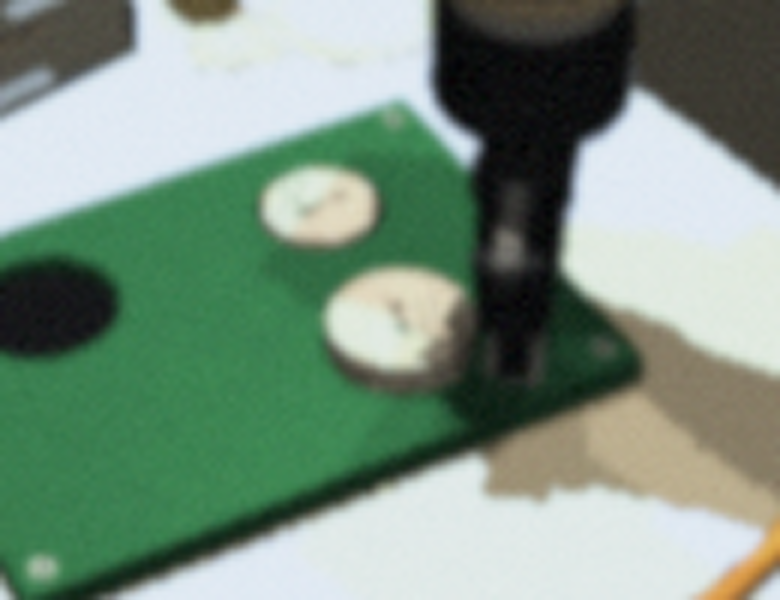

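Emit:
{"api": "drive_tool", "payload": {"commands": "0.004 -0.001 0 0 0 0; 0.008 -0.002 0 0 0 0; 0.008 -0.002 0 0 0 0"}}

```text
t: 19.35
position: [486.2, 9.6, 12.8]
ee_rot: [2.939, 1.106, 0.006]
ft_force: [-0.5, -0.4, 0.8]
grip_width: 29.8
```

```bash
cat > rel.py <<'E'
from w import *
st()
s=get_state();p=np.ravel(s["position"])[:2];R=Ro.from_rotvec(np.ravel(s["ee_rot"])).as_matrix()
for P in((517.7,35.8),(630.1,134.3)): d=np.array(P)-p;print(d@R[:2,0],d@R[:2,1])
E
python3 rel.py
```

```text
t 19.35 p [486.2   9.6  12.8] yaw 0.7195 zax [ 0.004  0.    -1.   ] q [ 0.18  0.51 -0.38  2.09  0.33  0.59 -1.28] F [-0.5 -0.4  0.8] w 29.8
40.94420803189934 1.015058545524378
190.39590337778407 1.0043248075760964
```

Emit:
{"api": "drive_tool", "payload": {"commands": "0.001 0 0.001 0 0 0; 0.003 0.001 0.003 0 0 0; 0.007 0.001 0.003 0 0 0; 0.011 0.001 0.003 0 0 0; 0.016 0.001 0.003 0 0 0; 0.021 0.001 0.003 0 0 0; 0.026 0.001 0.003 0 0 0; 0.031 0.001 0.003 0 0 0; 0.036 0.001 0.003 0 0 0; 0.041 0.001 0.003 0 0 0; 0.046 0.001 0.003 0 0 0; 0.051 0.001 0.003 0 0 0"}}

```text
t: 20.85
position: [525.2, 42.1, 9.9]
ee_rot: [2.939, 1.104, 0.005]
ft_force: [-1.3, -0.6, -0.6]
grip_width: 30.4
```

```bash
python3 rel.py
python3 - <<'E'
from w import *
cv2.imwrite("pics/w15.png",read_camera("wrist"))
E
```

```text
t 20.85 p [525.2  42.1   9.9] yaw 0.7189 zax [ 3.7e-03 -3.0e-04 -1.0e+00] q [ 0.11  0.56 -0.37  2.    0.33  0.64 -1.32] F [-1.3 -0.6 -0.6] w 30.4
-9.809162244272772 -0.21522612683215847
139.6426633172599 -0.3225933574302667
```

View pics/w15.png

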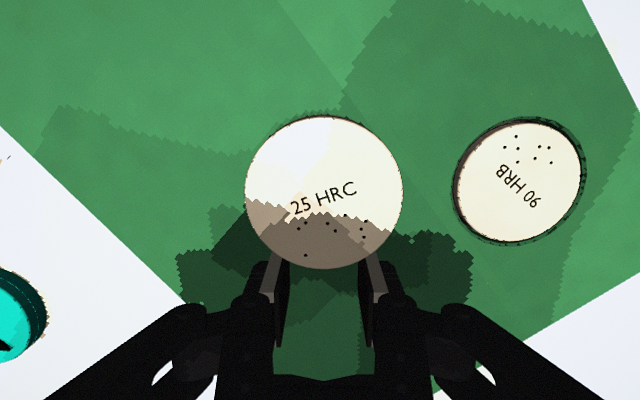

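The large block, at (324,192) in the wrist view, is cradled in line with both fingertips. About 102 mm remain.

Emit:
{"api": "drive_tool", "payload": {"commands": "0.005 0 0 0 0 0; 0.010 0 0 0 0 0; 0.015 0 0 0 0 0; 0.020 0 0 0 0 0; 0.025 0 0 0 0 0; 0.030 0 0 0 0 0; 0.035 0 0 0 0 0; 0.040 0 0 0 0 0; 0.045 0 0 0 0 0; 0.050 0 0 0 0 0; 0.055 0 0 0 0 0; 0.060 0 0 0 0 0"}}

```text
t: 22.4
position: [570.4, 81.6, 10.1]
ee_rot: [2.939, 1.104, 0.005]
ft_force: [-0.8, -1.8, -0.7]
grip_width: 30.5
```

```bash
python3 rel.py; python3 mw.py w16
```

```text
t 22.4 p [570.4  81.6  10.1] yaw 0.7188 zax [ 3.7e-03 -3.0e-04 -1.0e+00] q [ 0.04  0.62 -0.36  1.88  0.33  0.7  -1.36] F [-0.8 -1.8 -0.7] w 30.5
-69.82784231838083 -0.24011291491109224
79.62396216924988 -0.3527616024837353
t 22.4 p [570.4  81.6  10.1] yaw 0.7188 zax [ 3.7e-03 -3.0e-04 -1.0e+00] q [ 0.04  0.62 -0.36  1.88  0.33  0.7  -1.36] F [-0.8 -1.8 -0.7] w 30.5
dark [167. 320.]  z 18 [509.8 113.7  10.5  64. ]
dark [245. 258.]  z 18 [550.2 112.9  23.3  58. ]
dark [258.  72.] CUT z 18 [616.5 151.9  16.9  49.4]
bright [256. 186.]  z 21 [582.9 121.6  19.8  43.4]
bright [256. 186.]  z 24 [583.8 121.8  19.4  42.5]
bright [256. 186.]  z 30 [585.7 122.3  18.5  40.6]
bright [256. 186.]  z 33 [586.7 122.5  18.1  39.7]
```

View pics/w16.png

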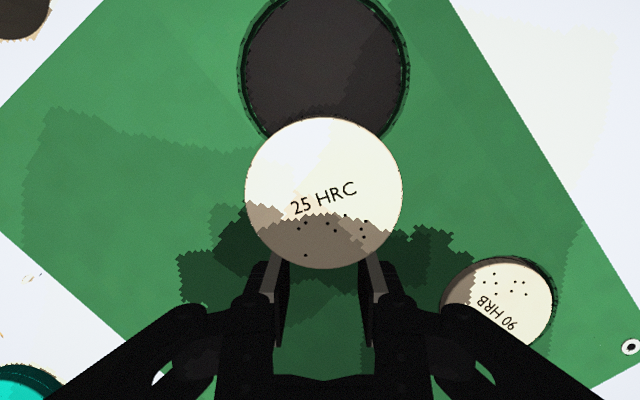

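The recess at (323,70) lies exactly ahead of the block at (324,192), with about 42 mm to go.

Emit:
{"api": "drive_tool", "payload": {"commands": "0.004 0 0 0 0 0; 0.008 0 0 0 0 0; 0.012 0 0 0 0 0; 0.016 0 0 0 0 0; 0.020 0 0 0 0 0; 0.024 0 0 0 0 0; 0.027 0 0 0 0 0; 0.029 0 0 0 0 0; 0.031 0 0 0 0 0; 0.033 0 0 0 0 0; 0.034 0 0 0 0 0; 0.034 0 0 0 0 0"}}

```text
t: 23.95
position: [595.9, 103.9, 10.3]
ee_rot: [2.939, 1.104, 0.006]
ft_force: [-1.4, -2.8, 2.3]
grip_width: 30.5
```

Emit:
{"api": "drive_tool", "payload": {"commands": "0.001 0 0 0 0 0; 0.002 0 0 0 0 0; 0.003 0 0 0 0 0; 0.004 0 0 0 0 0; 0.005 0 0 0 0 0; 0.006 0 0 0 0 0; 0.007 0 0 0 0 0; 0.008 0 0 0 0 0; 0.008 0 0 0 0 0"}}

```text
t: 25.08
position: [601.9, 109.1, 10.3]
ee_rot: [2.939, 1.104, 0.006]
ft_force: [-1.5, -1.1, 0.3]
grip_width: 30.6
```

```bash
python3 rel.py
python3 - <<'E'
from w import *
cv2.imwrite("pics/w17.png",read_camera("wrist"))
E
```

```text
t 25.07 p [601.9 109.1  10.3] yaw 0.7189 zax [ 4.e-03 -2.e-04 -1.e+00] q [-0.    0.66 -0.36  1.79  0.33  0.75 -1.38] F [-1.5 -1.1  0.3] w 30.6
-111.65313282182696 -0.2923211343101079
37.79858418396886 -0.4015829381131303
```

View pics/w17.png

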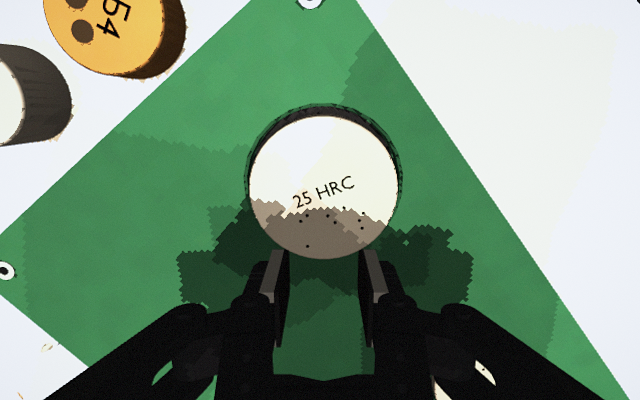

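The large block has dropped: it looks smaller and lower, with the recess rim visible round it. I'll retreat and check both.

Emit:
{"api": "drive_tool", "payload": {"commands": "-0.004 0 0 0 0 0; -0.010 0 -0.006 0 0 0; -0.016 0 -0.030 0 0 0; -0.030 0 -0.070 0 0 0; -0.050 0 -0.120 0 0 0; -0.070 0 -0.160 0 0 0; -0.080 0 -0.190 0 0 0; -0.080 0 -0.190 0 0 0; -0.080 0 -0.190 0 0 0"}}

```text
t: 26.25
position: [540.6, 56.2, 199.8]
ee_rot: [2.939, 1.104, 0.005]
ft_force: [-0.0, -0.1, -0.3]
grip_width: 30.2
```

```bash
python3 mw.py w18;python3 m.py scene 18|grep bright
```

```text
t 26.25 p [540.6  56.2 199.8] yaw 0.7186 zax [ 3.8e-03 -5.0e-04 -1.0e+00] q [ 0.17  0.33 -0.45  1.8   0.17  1.04 -1.2 ] F [-0.  -0.1 -0.3] w 30.2
dark [386. 190.]  z 18 [542.4  -3.4  84.8 188.7]
bright [409. 153.]  z 21 [606.9   7.6  49.5  49.7]
bright [409. 153.]  z 24 [606.8   8.5  49.1  49.3]
bright [409. 153.]  z 30 [606.6  10.3  48.2  48.4]
bright [409. 153.]  z 33 [606.5  11.2  47.7  47.9]
bright [325.  37.] CUT z 21 [629.7 133.2  60.1  60.3]
bright [325.  37.] CUT z 24 [629.4 132.9  59.6  59.8]
bright [325.  37.] CUT z 30 [628.8 132.5  58.5  58.7]
bright [325.  37.] CUT z 33 [628.5 132.2  58.   58.1]
bright [256.70588235 209.58823529] [622.6 136.8  61.6  65.4]
bright [302.84615385 193.38461538] [598.4  14.1  51.4  56.5]
```

View pics/w18.png

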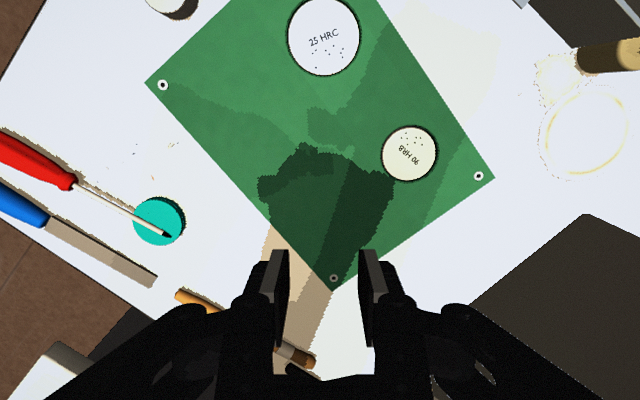

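Run:
```python
import cv2
a=cv2.imread("pics/scene18.png")[170:270,210:340];cv2.imwrite("pics/s18.png",cv2.resize(a,None,fx=6,fy=6,interpolation=cv2.INTER_CUBIC))
```

```text
(no output)
```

View pics/s18.png

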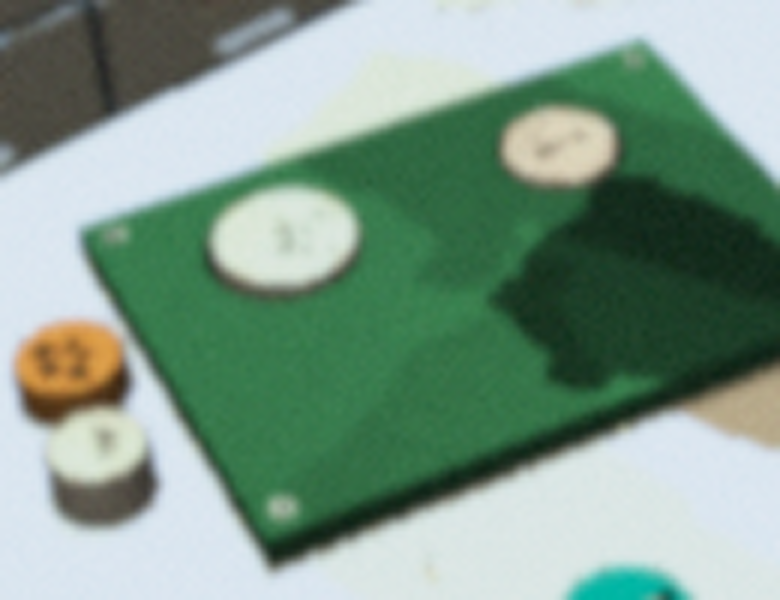

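Both blocks look seated and flat. As a last check I'll triangulate their top heights from the wrist and scene views and compare the bystanders with the start.

Run:
```python
from h import *
w,s=cal("wrist"),cal("scene")
def br(c,im,uv):
    hsv=cv2.cvtColor(im,cv2.COLOR_BGR2HSV);m=cv2.inRange(hsv,(0,0,130),(180,80,255))
    k=[q for q in cv2.findContours(m,0,1)[0] if cv2.pointPolygonTest(q,uv,False)>=0]
    q=min(k,key=cv2.contourArea);return cv2.fitEllipse(cv2.convexHull(q))[0]
iw,is_=cv2.imread("pics/w18.png"),cv2.imread("pics/scene18.png")
P=lambda c:c[0]@np.c_[c[1],c[2]]
for n,a,b in(("large",(325,37),(257,210)),("small",(409,153),(303,194))):
    A,B=br(w,iw,a),br(s,is_,b)
    X=cv2.triangulatePoints(P(w),P(s),np.array(A).reshape(2,1),np.array(B).reshape(2,1));print(n,(X[:3]/X[3]).ravel().round(1))
i0=cv2.imread("pics/scene0.png");print("bystanders diff:")
for n,lo,hi,(x0,x1,y0,y1) in(("copper",(5,120,80),(22,255,255),(200,245,215,250)),("coupon",(5,40,80),(30,255,255),(405,440,190,212))):
    for im in(i0,is_):
        m=cv2.inRange(cv2.cvtColor(im,cv2.COLOR_BGR2HSV),lo,hi)[y0:y1,x0:x1];ys,xs=np.nonzero(m);print(n,len(xs),xs.mean().round(1)+x0,ys.mean().round(1)+y0)
d=cv2.absdiff(i0,is_)[225:262,205:245].max();print("max diff near copper/grey",d,"mean",cv2.absdiff(i0,is_)[225:262,205:245].mean())
```

```text
large [595.6  73.3 -33.5]
small [ 610.1  -35.6 -122.8]
bystanders diff:
copper 189 221.1 230.7
copper 195 221.1 230.9
coupon 124 420.2 199.2
coupon 123 420.2 199.2
max diff near copper/grey 15 mean 6.932207207207207
```

The bystanders haven't moved. The triangulation output is nonsense, so I'll check the pixels that went in.

Run:
```python
from h import *
w,s=cal("wrist"),cal("scene")
def br(im,box):
    x0,x1,y0,y1=box;m=cv2.inRange(cv2.cvtColor(im,cv2.COLOR_BGR2HSV),(0,0,120),(180,80,255))[y0:y1,x0:x1]
    q=max(cv2.findContours(m,0,1)[0],key=cv2.contourArea);(x,y),ax,_=cv2.fitEllipse(cv2.convexHull(q));return (x+x0,y+y0),ax
iw,is_=cv2.imread("pics/w18.png"),cv2.imread("pics/scene18.png")
for n,a,b in(("large",(280,370,0,85),(240,274,196,222)),("small",(375,442,118,188),(290,316,184,204))):
    A,B=br(iw,a),br(is_,b);print(n,A,B)
    for z in(18,21,24,27,30): print(z,ray(w,[A[0]],z)[0].round(1),ray(s,[B[0]],z)[0].round(1))
```

```text
large ((323.2020378112793, 36.072391510009766), (70.90911102294922, 77.3365249633789)) ((256.87958908081055, 208.9375696182251), (17.295074462890625, 25.593791961669922))
18 [629.9 134.2] [635.3 130.3]
21 [629.7 134. ] [632.2 132. ]
24 [629.4 133.7] [629.2 133.7]
27 [629.1 133.5] [626.1 135.3]
30 [628.8 133.3] [623. 137.]
small ((408.51968002319336, 153.46072387695312), (51.116146087646484, 54.82304000854492)) ((302.71650791168213, 193.62097358703613), (14.027009963989258, 19.47159194946289))
18 [606.7   7.7] [609.9   5. ]
21 [606.7   8.6] [607.    7.2]
24 [606.6   9.5] [604.    9.4]
27 [606.5  10.4] [601.1  11.7]
30 [606.4  11.3] [598.1  13.9]
```

The two views agree at a top height of 24 mm for the large block and about 21 mm for the small one, which are exactly the seated heights. The arm is clear at z = 200 mm, so I'm handing in.

```bash
python3 -c "
from cell import *
print(sign_off())"
```

```text
the job is handed in; nothing more can be done
None
```

Both blocks are in their recesses, and I handed the job in at about 26 s of the 58 s allowed. I pushed each one in a straight diagonal line with the jaws about 30 mm open, so the two fingertips cradled the disc; neither was gripped or lifted.

**Seating:** in the last wrist and scene pictures the two views agree at block-top heights of 24 mm (large) and about 21 mm (small), which are the seated heights. The centres are about 1 mm from the recess centres, with the spread between fits giving up to about 2 mm. The rims look evenly ringed, so they appear flat.

**Loose samples:** the copper standard and the coupon sit at the same pixels as at the start. For the grey standard, the image patch by the copper shows no real change. The arm ended clear of everything at z = 200 mm.

**Checks that disagreed:**
- **Fingertips:** at this opening the tips were about 11 mm behind the TCP, not the 17 mm ahead stated. I saw this in the wrist camera and in the missing deck contact, and set the pushing height from the pictures instead.
- **Triangulation:** my first final triangulation gave nonsense because of wrong contours. I redid it with corrected ones, which gave the heights above.

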